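Clear the rotary stage onto the lot rack and zero its readout

TASK

Clear the round measuring stage: hang every sample holder standing on it on the rack hook of its own colour, upright and in front of the holder already hanging there, without knocking that one off or pushing it out of its place by the rail. When all are hung and the stage is empty, take the stylus from its block, press the readout's sunken red zero button all the way down with the stylus tip for a moment, and put the stylus back in its block with the shoulder resting on the top. Leave the loupe, chip tray and bottle where they are.

Things in the scene. Friction and masses are not known exactly. Their poses are not given: they have to be found in the camera images.
- holder_blue_grip (a point): Sample holder of the blue lot, standing on the round black stage (310 mm across, 100 mm high; three or four colours present, absent: None). 114 mm tall, 140 g: foot 46 x 46 x 9 mm, blade 8 mm thick, 40 mm wide; its top 34 mm is the blue tab to pinch. Point: in the tab, 10 mm below the top, 104 mm above the underside. x across the thickness, y along the width, z up; both faces serve alike.
- holder_blue_eye (a point): blue holder: middle of the upper edge of the eye, a rectangular opening through the blade, 24 mm wide, reaching from here (underside of the tab, 24 mm below the grip point) 30 mm down. This edge rests on the rod when hung. Axes as the grip point.
- first_blue_eye (a point): The same point of the identical blue holder that already hangs on the blue hook near the rail, its blade across the rod.
- hook_blue_seat (a point): Hook of the blue lot (blue plate on the rail at its root): level rod 8 mm thick; its free end bends up to 10 mm above this point. Point: on the rod's top line, 204 mm above the bench, 112 mm from the rail, 38 mm from the bend, about 72 mm from the first holder: the place for the second. x along the rod to the rail, z up. Hooks are 78 mm apart; the rail is 8 mm higher than the rods.
- holder_yellow_grip (a point): Sample holder of the yellow lot, standing on the round black stage (310 mm across, 100 mm high; three or four colours present, absent: None). 114 mm tall, 140 g: foot 46 x 46 x 9 mm, blade 8 mm thick, 40 mm wide; its top 34 mm is the yellow tab to pinch. Point: in the tab, 10 mm below the top, 104 mm above the underside. x across the thickness, y along the width, z up; both faces serve alike.
- holder_yellow_eye (a point): yellow holder: middle of the upper edge of the eye, a rectangular opening through the blade, 24 mm wide, reaching from here (underside of the tab, 24 mm below the grip point) 30 mm down. This edge rests on the rod when hung. Axes as the grip point.
- first_yellow_eye (a point): The same point of the identical yellow holder that already hangs on the yellow hook near the rail, its blade across the rod.
- hook_yellow_seat (a point): Hook of the yellow lot (yellow plate on the rail at its root): level rod 8 mm thick; its free end bends up to 10 mm above this point. Point: on the rod's top line, 204 mm above the bench, 112 mm from the rail, 38 mm from the bend, about 72 mm from the first holder: the place for the second. x along the rod to the rail, z up. Hooks are 78 mm apart; the rail is 8 mm higher than the rods.
- holder_red_grip (a point): Sample holder of the red lot, standing on the round black stage (310 mm across, 100 mm high; three or four colours present, absent: None). 114 mm tall, 140 g: foot 46 x 46 x 9 mm, blade 8 mm thick, 40 mm wide; its top 34 mm is the red tab to pinch. Point: in the tab, 10 mm below the top, 104 mm above the underside. x across the thickness, y along the width, z up; both faces serve alike.
- holder_red_eye (a point): red holder: middle of the upper edge of the eye, a rectangular opening through the blade, 24 mm wide, reaching from here (underside of the tab, 24 mm below the grip point) 30 mm down. This edge rests on the rod when hung. Axes as the grip point.
- first_red_eye (a point): The same point of the identical red holder that already hangs on the red hook near the rail, its blade across the rod.
- hook_red_seat (a point): Hook of the red lot (red plate on the rail at its root): level rod 8 mm thick; its free end bends up to 10 mm above this point. Point: on the rod's top line, 204 mm above the bench, 112 mm from the rail, 38 mm from the bend, about 72 mm from the first holder: the place for the second. x along the rod to the rail, z up. Hooks are 78 mm apart; the rail is 8 mm higher than the rods.
- holder_green_grip (a point): Sample holder of the green lot, standing on the round black stage (310 mm across, 100 mm high; three or four colours present, absent: None). 114 mm tall, 140 g: foot 46 x 46 x 9 mm, blade 8 mm thick, 40 mm wide; its top 34 mm is the green tab to pinch. Point: in the tab, 10 mm below the top, 104 mm above the underside. x across the thickness, y along the width, z up; both faces serve alike.
- holder_green_eye (a point): green holder: middle of the upper edge of the eye, a rectangular opening through the blade, 24 mm wide, reaching from here (underside of the tab, 24 mm below the grip point) 30 mm down. This edge rests on the rod when hung. Axes as the grip point.
- first_green_eye (a point): The same point of the identical green holder that already hangs on the green hook near the rail, its blade across the rod.
- hook_green_seat (a point): Hook of the green lot (green plate on the rail at its root): level rod 8 mm thick; its free end bends up to 10 mm above this point. Point: on the rod's top line, 204 mm above the bench, 112 mm from the rail, 38 mm from the bend, about 72 mm from the first holder: the place for the second. x along the rod to the rail, z up. Hooks are 78 mm apart; the rail is 8 mm higher than the rods.
- stylus_grip (a point): Middle of the orange handle (14 mm round, 75 mm long) of the stylus, standing upright in its block. Below it a shoulder disc 22 mm across, 5 mm thick, then a 10 mm round shank and a tip 5 mm across, 16 mm long. This point is 95 mm above the tip and 45 mm above the underside of the shoulder. z points from tip to handle. 45 g.
- block_mouth (a point): Mouth of the bore in the stylus block (60 mm cube, fixed): on its top, 60 mm above the bench; bore 14 mm wide, 56 mm deep, with a 2 mm chamfer.
- button_face (a point): Centre of the upper face of the red zero button, 11 mm across, sunk 4 mm below the 50 mm high flat top of the readout box, in a round well 14.5 mm wide. The display stands up to 88 mm high, starting 49 mm behind the button (+x of the box).
- zero_button (a joint): Travel of the zero button in m: 0 released, 0.004 fully down. It springs back; starts to move at 1.4 N and needs 4.2 N for the whole way.
- loupe: Black eye loupe standing on the bench, 38 mm wide and 38 mm high; not to be disturbed.
- chip_tray: Blue divided chip tray on the bench, 70 x 100 x 18 mm; not to be disturbed.
- cleaner: White bottle with a blue cap, 44 mm wide, 90 mm high; not to be disturbed.

How it is judged:
On the way, in this order (a step that is already met when the one before it is completed fails the run):
1. every holder from the stage hangs on the hook of its own colour, in front of the first one (x of holder_blue_eye in the frame of hook_blue_seat between -0.036 and 0.036 m and y of holder_blue_eye in the frame of hook_blue_seat between -0.016 and 0.016 m and z of holder_blue_eye in the frame of hook_blue_seat between -0.012 and 0.012 m and x of holder_yellow_eye in the frame of hook_yellow_seat between -0.036 and 0.036 m and y of holder_yellow_eye in the frame of hook_yellow_seat between -0.016 and 0.016 m and z of holder_yellow_eye in the frame of hook_yellow_seat between -0.012 and 0.012 m and x of holder_red_eye in the frame of hook_red_seat between -0.036 and 0.036 m and y of holder_red_eye in the frame of hook_red_seat between -0.016 and 0.016 m and z of holder_red_eye in the frame of hook_red_seat between -0.012 and 0.012 m and x of holder_green_eye in the frame of hook_green_seat between -0.036 and 0.036 m and y of holder_green_eye in the frame of hook_green_seat between -0.016 and 0.016 m and z of holder_green_eye in the frame of hook_green_seat between -0.012 and 0.012 m), for 0.3 s.
2. the zero button is pressed fully down with the stylus (value of joint zero_button above 0.0032 m and contact force between stylus and zero_button above 0.5 N), for 0.1 s.
At the end, for the whole second after the job is handed in: Every holder hangs at rest on its colour's hook: eye edge on the rod (6 mm), within 36 mm of the seat along it, tilt under 0.3 rad; the first holders hang likewise, 45 to 95 mm from the seat towards the rail; stylus in its block, shoulder within 3 mm of the top, upright; button released (x of holder_blue_eye in the frame of hook_blue_seat between -0.036 and 0.036 m and y of holder_blue_eye in the frame of hook_blue_seat between -0.013 and 0.013 m and z of holder_blue_eye in the frame of hook_blue_seat between -0.004 and 0.006 m and angle between each of holder_blue_eye, holder_yellow_eye, holder_red_eye, holder_green_eye, first_blue_eye, first_yellow_eye, first_red_eye, first_green_eye's own z axis and vertical below 0.3 rad and x of holder_yellow_eye in the frame of hook_yellow_seat between -0.036 and 0.036 m and y of holder_yellow_eye in the frame of hook_yellow_seat between -0.013 and 0.013 m and z of holder_yellow_eye in the frame of hook_yellow_seat between -0.004 and 0.006 m and x of holder_red_eye in the frame of hook_red_seat between -0.036 and 0.036 m and y of holder_red_eye in the frame of hook_red_seat between -0.013 and 0.013 m and z of holder_red_eye in the frame of hook_red_seat between -0.004 and 0.006 m and x of holder_green_eye in the frame of hook_green_seat between -0.036 and 0.036 m and y of holder_green_eye in the frame of hook_green_seat between -0.013 and 0.013 m and z of holder_green_eye in the frame of hook_green_seat between -0.004 and 0.006 m and x of first_blue_eye in the frame of hook_blue_seat between 0.045 and 0.095 m and y of first_blue_eye in the frame of hook_blue_seat between -0.013 and 0.013 m and z of first_blue_eye in the frame of hook_blue_seat between -0.004 and 0.006 m and x of first_yellow_eye in the frame of hook_yellow_seat between 0.045 and 0.095 m and y of first_yellow_eye in the frame of hook_yellow_seat between -0.013 and 0.013 m and z of first_yellow_eye in the frame of hook_yellow_seat between -0.004 and 0.006 m and x of first_red_eye in the frame of hook_red_seat between 0.045 and 0.095 m and y of first_red_eye in the frame of hook_red_seat between -0.013 and 0.013 m and z of first_red_eye in the frame of hook_red_seat between -0.004 and 0.006 m and x of first_green_eye in the frame of hook_green_seat between 0.045 and 0.095 m and y of first_green_eye in the frame of hook_green_seat between -0.013 and 0.013 m and z of first_green_eye in the frame of hook_green_seat between -0.004 and 0.006 m and linear speed of each of holder_blue, holder_yellow, holder_red, holder_green, first_blue, first_yellow, first_red, first_green below 0.1 m/s and horizontal distance between stylus_grip and block_mouth below 0.006 m and z of stylus_grip in the frame of block_mouth below 0.048 m and angle between stylus_grip's own z axis and vertical below 0.06 rad and linear speed of stylus below 0.02 m/s and value of joint zero_button below 0.0008 m); the robot touches nothing.
It fails at once if a holder that hung there first comes off its hook (z of first_blue_eye in the frame of hook_blue_seat below -0.02 m or z of first_yellow_eye in the frame of hook_yellow_seat below -0.02 m or z of first_red_eye in the frame of hook_red_seat below -0.02 m or z of first_green_eye in the frame of hook_green_seat below -0.02 m).
It fails at once if the zero button is touched with the fingers (contact force between the fingers and zero_button above 0.5 N).
It fails at once if the loupe, chip tray or bottle is displaced by more than 3 cm (distance of any of loupe, chip_tray, cleaner from where it was at the start of the episode above 0.03 m).
Of holder_blue, holder_yellow, holder_red, holder_green only 3 to 4 are there at a start; the rules pass over those that are not, and their reading is None.
At some moment in a run one of holder_blue, holder_yellow, holder_red, holder_green may be knocked a few centimetres aside while the robot is not near it.
It also fails if it takes over 210 s, if anything falls off the work surface, if the arm or the gripper's body presses on something with over 40 N, if the wrist force passes 120 N, or if a joint passes its speed limit or range.

ROBOT

A 6-joint arm with a two-finger parallel gripper is mounted at the origin on the work surface. World frame = base frame: x ahead of the robot, y to its left, z up, the work surface at z = 0. Lengths are in m, angles in rad, forces in N, time in s.
With the tool pointing down it reaches from about 0.275 to 1 m from the base axis. Payload 8.4 kg.
Tool frame: the origin (TCP) lies on the centre line of the jaws, within the pads' length; the fingertips stand 17 mm ahead of it and the grasp point (between the pads) lies 2 mm behind it (bot.tcp_to_tips is the z of the fingertips in the tool frame, in m); z points along the fingers, y is the line along which they close (so a half turn about z gives the same grasp; the last joint's range is limited). The gripper opens to 85 mm and grips with 20 to 120 N. Pads are 22 mm wide; open, the fingers measure 114 mm over their backs; the gripper's body (76 mm by 85 mm) begins 54 mm behind the grasp point. The pads swing forward as they close: fully open they stand 13 mm farther back than shut.
Start: joints at [1.282, 0.353, 1.633, -0, 1.155, -0.002], TCP at [0.177, 0.599, 0.248] pointing down, gripper open.
Joint ranges: [-2.63, 2.63], [-0.92, 2.1], [0.06, 2.66], [-1.3, 4.44], [0, 2.69], [-3.02, 3.02]. Speed limits (rad/s): [2.22, 2.22, 2.79, 3.14, 3.14, 3.14].

INTERFACE

Orientations are given as a unit quaternion [x, y, z, w].
In Python, from workcell import bot, hand, kinematics, get_obs, vision, hand_in gives the robot as it stands. The module is installed in compiled form; this text tells all that it offers. Calls block until the motion is done:
- bot.reach(position, orientation): joint-space move of the TCP to a pose.
- bot.servo_line(position, ori=None, velocity=0.15): straight line of the TCP; ori=None keeps the orientation; velocity is the mean speed in m/s.
- bot.goto_joints(angles): joint-space move.
- hand.move_gripper(opening, strength=None): finger opening in m; strength is the grip in N (None keeps the last); returns when the fingers have stopped.
- bot.dwell(seconds).
- kinematics.solve_ik(position, orientation): joint angles nearest the present ones, or None.
- get_obs(): the state.
- vision.read_camera(name): name is "side" or "top"; returns a dict with "frame" (420x560x3 uint8, red, green, blue), "intrinsics" (3x3 intrinsics, pixels), "dist" ([k1, k2, p1, p2, k3] as OpenCV has them; the pictures are not rectified), "view" (4x4, takes a point from world to camera coordinates). Camera axes: x right, y down, z forward; pixel columns grow to the right and rows downward; lengths in m; the calibration is good to about 2 mm. A picture is of the moment at which its call begins. There is no depth.
A pose or a line that the arm cannot do raises bot.IKError and nothing moves.
- hand_in(): hands the job in; it is judged then, once.
The state is a dict: "time_s": time; "joint_pos": joint angles; "joint_vel": joint speeds; "joint_efforts": joint torques, N m; "position": TCP position; "orientation": TCP orientation; "wrist_force": force on the tool from outside, world axes, zero at the start; "ft_torque": the same for the moment, N m; "gripper_width": finger opening in m; "grip_force": force on a finger pad.
Only numpy, scipy, OpenCV 4.12 (cv2) and the standard library are available. Lean on these libraries where they do the work, as an engineer would, in place of code of your own. Each camera call takes 0.05 s, during which the arm holds its last target. There are 200 camera calls.

## Working session

There is one attempt and no reset: what is moved stays moved. The work goes in short steps, each a Python script; the robot and the scene stay as the last script left them, time stands still between calls to the robot, and variables do not carry over. Pictures are saved under pics/ and viewed, at most 14 in all, crops included, and the job is handed in when it is done.

```bash
mkdir -p pics; python3 - <<'E'
from workcell import *
import cv2,pickle
d={}
for n in("side","top"):
    c=vision.read_camera(n);d[n]=c
    cv2.imwrite(f"pics/{n}0.png",cv2.resize(c["frame"][:,:,::-1],(800,600),interpolation=cv2.INTER_CUBIC))
    print(n,c["intrinsics"],c["dist"],c["view"])
pickle.dump(d,open("c0.pkl","wb"))
o=get_obs();print(o,bot.tcp_to_tips)
E
```

```text
side [[510.16451858   0.         286.11938299]
 [  0.         510.16451858 208.59175114]
 [  0.           0.           1.        ]] [-0.09590285  0.          0.          0.          0.        ] [[ 0.81586505 -0.57797579  0.01755613 -0.41229199]
 [-0.35873532 -0.52973263 -0.7685651   0.33062251]
 [ 0.45351207  0.6207474  -0.63953066  1.03413114]
 [ 0.          0.          0.          1.        ]]
top [[436.99850819   0.         275.89593912]
 [  0.         436.99850819 211.20875015]
 [  0.           0.           1.        ]] [-0.07447089  0.          0.          0.          0.        ] [[-6.78251758e-03 -9.99976982e-01  1.78753398e-04  6.37800150e-02]
 [-9.75577130e-01  6.57777359e-03 -2.19558639e-01  5.48493259e-01]
 [ 2.19552409e-01 -1.66354806e-03 -9.75599289e-01  1.03309801e+00]
 [ 0.00000000e+00  0.00000000e+00  0.00000000e+00  1.00000000e+00]]
{'time_s': 0.1, 'joint_pos': array([ 1.28160136e+00,  3.53546039e-01,  1.63404456e+00,  1.08217660e-05,
        1.15519332e+00, -2.36682731e-03]), 'joint_vel': array([ 0.00079043, -0.00179343, -0.00043217, -0.00026197,  0.00136171,
        0.00080467]), 'joint_efforts': array([ 7.02442503e-04, -6.06352186e+01, -3.42821789e+01,  1.53764649e-04,
        3.85260122e-03,  2.21596633e-05]), 'position': array([0.17668434, 0.59909566, 0.24766376]), 'orientation': array([ 1.42925101e-01,  9.89733328e-01, -5.88593445e-04, -9.14207684e-05]), 'wrist_force': array([-0.88919381,  0.71811563,  0.16097943]), 'ft_torque': array([-0.02827104,  0.06264677,  0.00511698]), 'grip_force': 0.0, 'gripper_width': 0.0850092275386985} 0.017
```

View pics/side0.png

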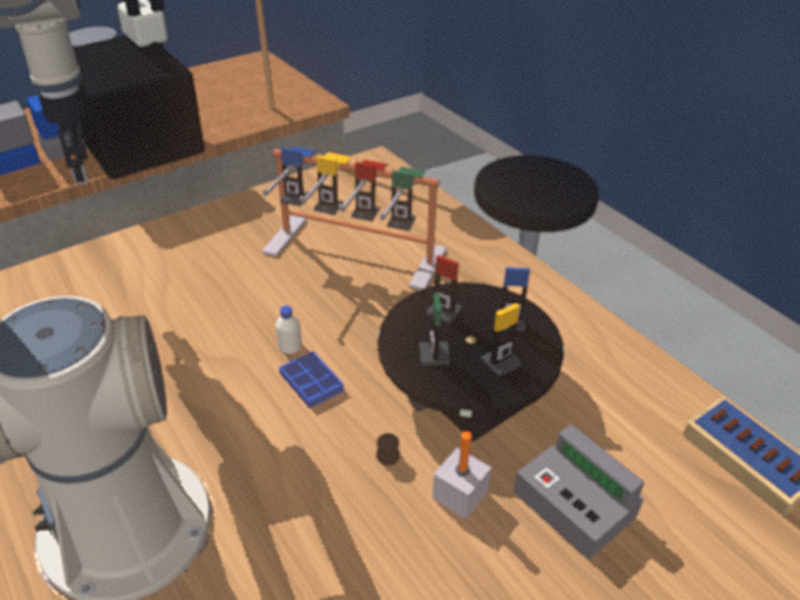

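View pics/top0.png

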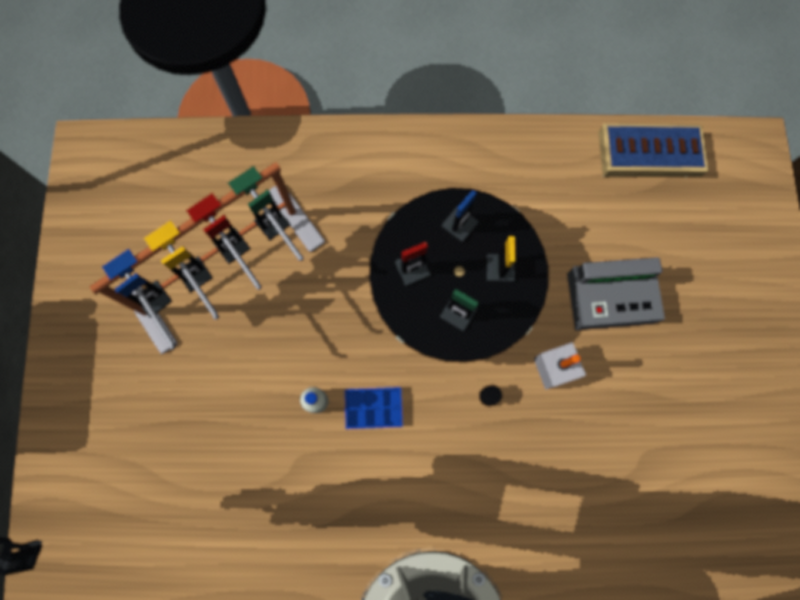

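```bash
cat > h.py <<'E'
from workcell import *
import numpy as np,cv2,pickle
from scipy.spatial.transform import Rotation as R
def cams(name=None):
    if name is None: return pickle.load(open("c0.pkl","rb"))
    d={n:vision.read_camera(n) for n in("side","top")};pickle.dump(d,open(name,"wb"));return d
def ray(c,p):
    u=cv2.undistortPoints(np.array([[p]],float),c["intrinsics"],c["dist"])[0,0]
    Rm=c["view"][:3,:3];t=c["view"][:3,3]
    return -Rm.T@t, Rm.T@np.array([u[0],u[1],1])
def onz(c,p,z):
    o,d=ray(c,p);return o+d*(z-o[2])/d[2]
def tri(cs,ps):
    A=np.zeros((3,3));b=np.zeros(3);L=[]
    for c,p in zip(cs,ps):
        o,d=ray(c,p);d=d/np.linalg.norm(d);M=np.eye(3)-np.outer(d,d);A+=M;b+=M@o;L.append((M,o))
    x=np.linalg.solve(A,b);return x,[np.linalg.norm(M@(x-o)) for M,o in L]
def proj(c,X):
    X=np.atleast_2d(np.array(X,float));rv=cv2.Rodrigues(c["view"][:3,:3])[0]
    return cv2.projectPoints(X,rv,c["view"][:3,3],c["intrinsics"],c["dist"])[0][:,0]
def crop(c,x0,y0,w,h,s,fn,pts=[]):
    im=c["frame"][y0:y0+h,x0:x0+w,::-1];im=cv2.resize(im,None,fx=s,fy=s,interpolation=cv2.INTER_CUBIC)
    for g in range((x0//10+1)*10,x0+w,10):
        X=int((g-x0)*s);cv2.line(im,(X,0),(X,6 if g%20 else im.shape[0]),(160,160,160),1)
        if g%20==0:cv2.putText(im,str(g),(X+1,10),0,.38,(0,0,255),1)
    for g in range((y0//10+1)*10,y0+h,10):
        Y=int((g-y0)*s);cv2.line(im,(0,Y),(6 if g%20 else im.shape[1],Y),(160,160,160),1)
        if g%20==0:cv2.putText(im,str(g),(1,Y-1),0,.38,(0,0,255),1)
    for p in pts: cv2.circle(im,(int((p[0]-x0+.5)*s),int((p[1]-y0+.5)*s)),2,(255,0,255),-1)
    cv2.imwrite(fn,im)
E
python3 - <<'E'
from h import *
d=cams()
crop(d["top"],62,112,170,140,4.6,"pics/a.png")
crop(d["top"],255,128,135,125,4.7,"pics/b.png")
crop(d["side"],262,175,135,112,5.3,"pics/c.png")
crop(d["side"],180,95,135,100,5.9,"pics/d.png")
crop(d["side"],295,290,160,105,5,"pics/e.png")
crop(d["top"],370,175,100,100,5.9,"pics/f.png")
E
```

```text
(no output)
```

View pics/a.png

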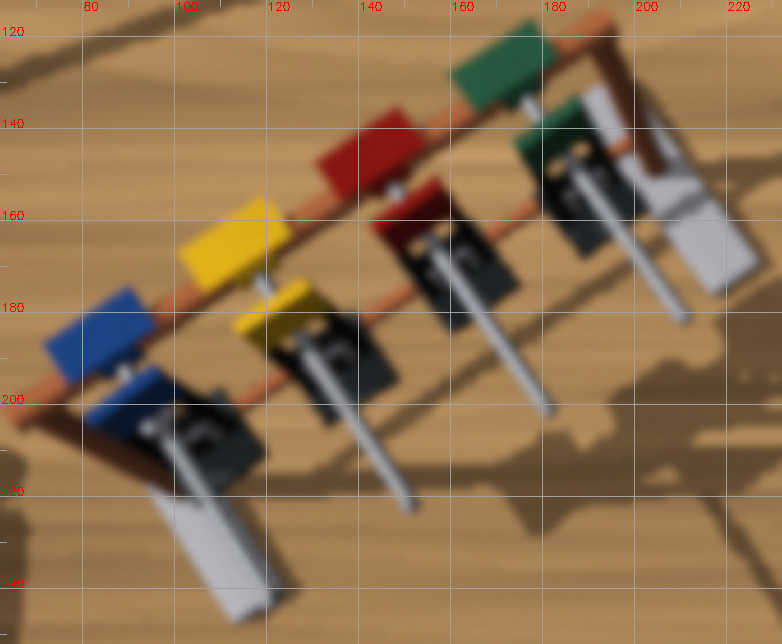

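View pics/b.png

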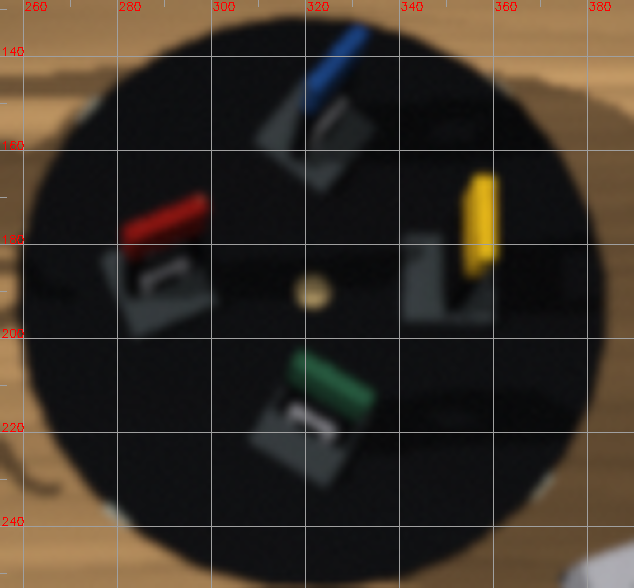

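View pics/c.png

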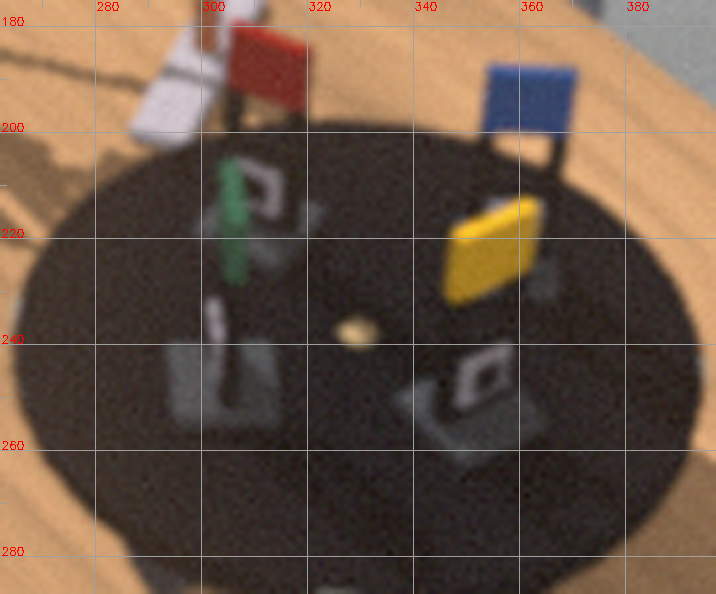

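View pics/d.png

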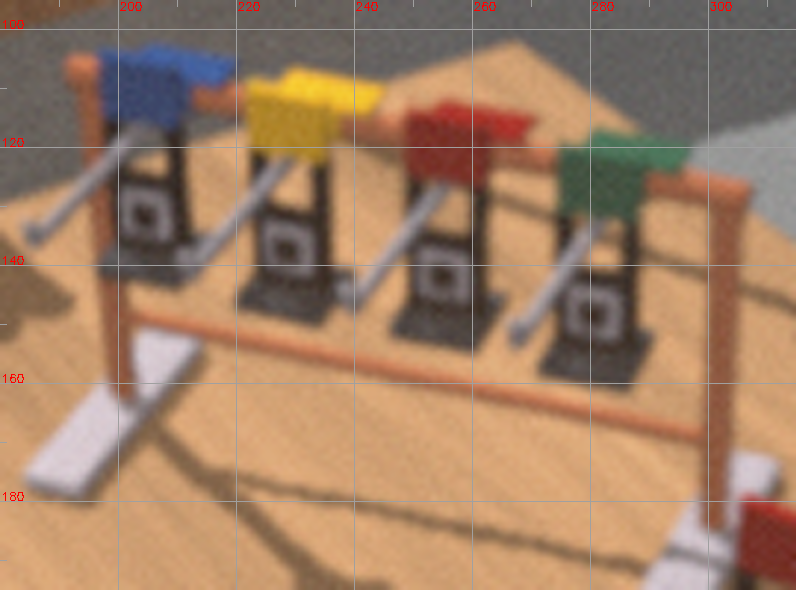

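View pics/e.png

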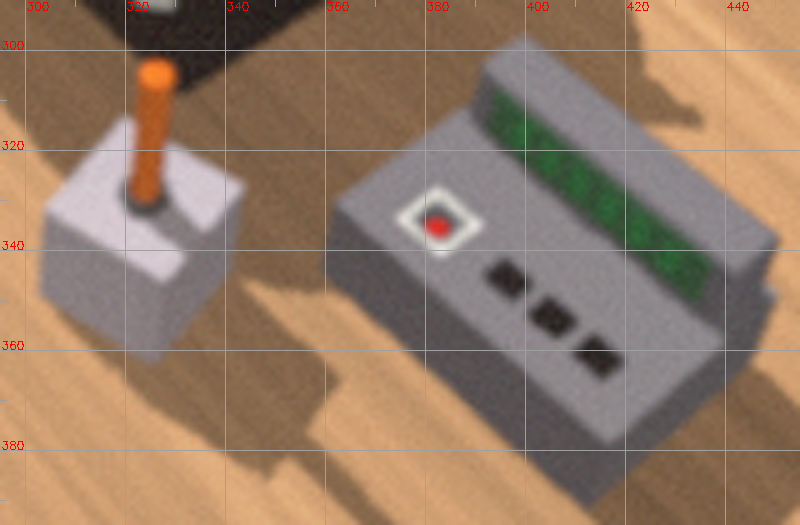

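View pics/f.png

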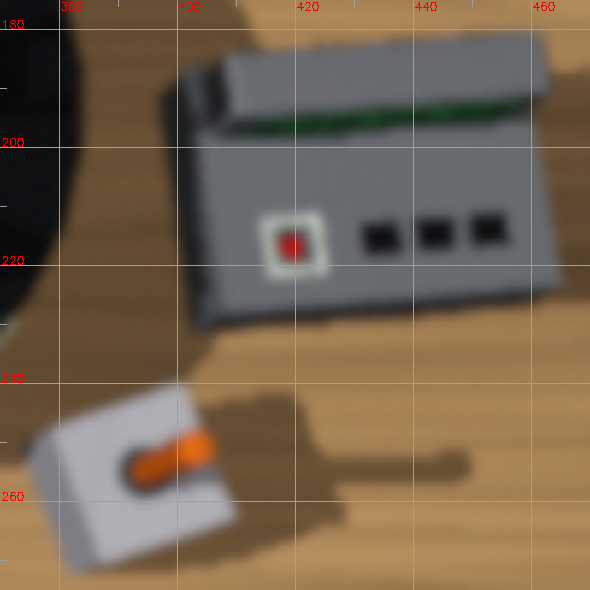

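```bash
cat > fit.py <<'E'
from h import *
from scipy.optimize import minimize
HUE={"blue":(100,130),"yellow":(18,34),"red":(170,8),"green":(55,90)}
def mask(c,col,roi):
    f=cv2.cvtColor(c["frame"],cv2.COLOR_RGB2HSV);h,s,v=cv2.split(f);a,b=HUE[col]
    m=((h>=a)&(h<=b) if a<b else (h>=a)|(h<=b))&(s>(90))&(v>45)
    o=np.zeros(m.shape,np.float32);x0,y0,x1,y1=roi;o[y0:y1,x0:x1]=m[y0:y1,x0:x1];return o
def box(p,zt,hgt=.034,w=.04,t=.008):
    c,s=np.cos(p[2]),np.sin(p[2]);P=[]
    for a in(-t/2,t/2):
        for b in(-w/2,w/2):
            for z in(zt-hgt,zt):P.append([p[0]+c*a-s*b,p[1]+s*a+c*b,z])
    return np.array(P)
def render(c,P,S=8):
    q=(proj(c,P)+.5)*S;x0,y0=np.floor(q.min(0)/S-4).astype(int);w,h=np.ceil(np.ptp(q,axis=0)/S+9).astype(int)
    im=np.zeros((h*S,w*S),np.float32);hl=cv2.convexHull((q-[x0*S,y0*S]).astype(np.float32)).astype(np.int32)
    cv2.fillConvexPoly(im,hl,1);return x0,y0,cv2.resize(im,(w,h),interpolation=cv2.INTER_AREA)
def fit(views,p0,zt):
    # views: [(cam,mask)]
    def cost(p):
        e=0
        for c,m in views:
            x,y,r=render(c,box(p,zt));M=m[y:y+r.shape[0],x:x+r.shape[1]]
            if M.shape!=r.shape:return 1e4
            e+=((r-M)**2).sum()+m.sum()-M.sum()
        return e
    best=None
    for y in np.arange(-1.4,1.6,.35):
        s=np.array([p0[0],p0[1],y]);
        r=minimize(cost,s,method="Nelder-Mead",options=dict(initial_simplex=[s,s+[.006,0,0],s+[0,.006,0],s+[0,0,.25]],maxiter=150,xatol=1e-4,fatol=.05))
        if best is None or r.fun<best.fun:best=r
    return best.x,best.fun,sum(m.sum() for c,m in views)
E
cat > m1.py <<'E'
from fit import *
d=cams();T,S=d["top"],d["side"]
res={}
RT={"blue":(315,130,337,153),"yellow":(350,160,366,190),"red":(277,165,303,186),"green":(312,198,340,218)}
RS={"blue":(348,180,378,204),"yellow":(340,205,370,236),"red":(302,176,324,200),"green":(300,202,312,232)}
for k in RT:
    mt=mask(T,k,RT[k]);ms=mask(S,k,RS[k]);yx=np.argwhere(mt).mean(0);p0=onz(T,yx[::-1],.2)
    p,f,n=fit([(T,mt),(S,ms)],p0,.214);res[k]=p
    for v,m in((T,mt),(S,ms)):print(k,"single",fit([(v,m)],p,.214)[0].round(4))
    print(k,p.round(4),round(f,1),n)
R1={"blue":(78,190,102,206),"yellow":(110,172,132,190),"red":(140,150,162,168),"green":(172,132,194,148)}
for k in R1:
    mt=mask(T,k,R1[k]);yx=np.argwhere(mt).mean(0);print("first",k,*[np.round(a,4) for a in fit([(T,mt)],onz(T,yx[::-1],.22),.238)])
tips={"blue":((120.5,244),(185.5,135)),"yellow":((151,222.5),(212.5,139)),"red":((180.5,202),(239,145)),"green":((210,181.5),(267.5,151.5))}
for k,(a,b) in tips.items():
    a=np.array(a)-.5;b=np.array(b)-.5;x,e=tri([T,S],[a,b]);print("tip",k,x.round(4),np.round(e,4),"z.21:",onz(T,a,.21)[:2].round(4),onz(S,b,.21)[:2].round(4))
print("btn",onz(T,(419,216.2),.046),onz(S,(381.7,334.5),.046),tri([T,S],[(419,216.2),(381.7,334.5)]))
print("styl top",tri([T,S],[(403,250.5),(325.8,304.5)]),"exp z",.06+.045+.0375)
print("styl base",onz(T,(394,254.5),.065),onz(S,(323.5,328.5),.065))
pickle.dump(res,open("res.pkl","wb"))
E
python3 m1.py
```

```text
blue single [ 0.6794 -0.0527  0.8743]
blue single [ 0.6783 -0.0528  1.5204]
blue [ 0.6789 -0.0524  0.8709] 83.6 278.0
yellow single [ 0.6001 -0.1215 -1.4881]
yellow single [ 0.5969 -0.1201  1.4611]
yellow [ 0.5976 -0.12   -1.6208] 71.0 455.0
red single [0.6008 0.0301 0.43  ]
red single [0.5975 0.0298 0.2118]
red [ 0.5997  0.0302 -2.7446] 61.6 344.0
green single [ 0.5227 -0.0474 -0.5762]
green single [ 0.5281 -0.0359 -0.685 ]
green [ 0.5223 -0.0474 -0.6873] 101.3 119.0
first blue [ 0.5539  0.4674 -0.3143] 121.582 121.0
first yellow [0.5846 0.3953 0.6196] 35.7031 227.0
first red [0.6339 0.3333 0.7386] 70.0747 171.0
first green [ 0.6768  0.2763 -1.0539] 92.7729 41.0
tip blue [0.4489 0.3957 0.2048] [0.0015 0.0015] z.21: [0.4468 0.3944] [0.4469 0.3871]
tip yellow [0.495  0.3301 0.2098] [0.0017 0.0017] z.21: [0.4934 0.3307] [0.4965 0.3294]
tip red [0.5397 0.2687 0.208 ] [0.0008 0.0008] z.21: [0.5384 0.2685] [0.5389 0.2657]
tip green [0.5864 0.2059 0.2051] [0.0007 0.0007] z.21: [0.5842 0.2054] [0.5829 0.1996]
btn [ 0.5367526  -0.30519857  0.046     ] [ 0.53513031 -0.3031563   0.046     ] (array([ 0.53543974, -0.30411377,  0.04738052]), [np.float64(0.0011265917880232089), np.float64(0.0011265917880231265)])
styl top (array([ 0.43633256, -0.22970956,  0.13949381]), [np.float64(0.0008325297143425104), np.float64(0.0008325297143424631)]) exp z 0.1425
styl base [ 0.43711989 -0.2290988   0.065     ] [ 0.43456498 -0.23133042  0.065     ]
```

```bash
cat > act.py <<'E'
from fit import *
def mask(c,col,roi):
    f=c["frame"];h=cv2.cvtColor(f,cv2.COLOR_RGB2HSV)[:,:,0];a,b=HUE[col]
    m=((h>=a)&(h<=b) if a<b else (h>=a)|(h<=b))&(np.ptp(f.astype(int),axis=2)>26)
    o=np.zeros(m.shape,np.uint8);x0,y0,x1,y1=roi;o[y0:y1,x0:x1]=m[y0:y1,x0:x1]
    n,l,st,_=cv2.connectedComponentsWithStats(o)
    return (l==1+np.argmax(st[1:,4])).astype(np.float32) if n>1 else o.astype(np.float32)
def locate(col,d,zt=.214,verbose=True):
    T,S=d["top"],d["side"];mt=mask(T,col,(255,125,390,255))
    p0=onz(T,np.argwhere(mt).mean(0)[::-1],.2);pt,ft,nt=fit([(T,mt)],p0,zt)
    q=proj(S,box(pt,zt));a=np.floor(q.min(0)-6).astype(int);b=np.ceil(q.max(0)+7).astype(int)
    ms=mask(S,col,(*np.maximum(a,0),*b));p,f,n=fit([(T,mt),(S,ms)],pt,zt)
    if verbose:print(col,"top",pt.round(4),round(ft/nt,2),"both",p.round(4),round(f/n,2),n)
    return p,pt,f/n
tips=np.array([[.4479,.3935],[.495,.3301],[.5392,.2682],[.5854,.2055]]);k=np.arange(4)-1.5
u=np.array([np.polyfit(k,tips[:,i],1)[0] for i in(0,1)]);SP=np.linalg.norm(u);u/=SP
rod=np.array([-u[1],u[0]]);SEAT={c:tips.mean(0)+u*.078*kk+rod*.038 for c,kk in zip(("blue","yellow","red","green"),k)}
RY=np.arctan2(rod[1],rod[0])
def quat(a):  # tool down, tool y along world angle a; pick the nearer half turn
    q=[]
    for s in(0,np.pi):
        y=np.array([np.cos(a+s),np.sin(a+s),0]);z=np.array([0,0,-1.]);q.append(R.from_matrix(np.c_[np.cross(y,z),y,z]).as_quat())
    return q
def best(pos,a):
    j=get_obs()["joint_pos"];c=[]
    for q in quat(a):
        s=kinematics.solve_ik(pos,q)
        if s is not None:c.append((np.abs(np.array(s)-j).max(),abs(s[5]),q))
    return min(c,key=lambda t:(t[1]))[2]
E
python3 - <<'E'
from act import *
d=cams();print("spacing",SP,"yaw",RY,SEAT)
for c in HUE:
    p,_,_=locate(c,d)
    for pos,a in(([*p[:2],.37],p[2]),([*p[:2],.204],p[2]),([*(SEAT[c]-.1*rod),.37],RY),([*SEAT[c],.228],RY)):
        print([None if s is None else np.round(s,2).tolist() for s in (kinematics.solve_ik(pos,q) for q in quat(a))])
E
```

```text
spacing 0.07748068791640919 yaw 0.6303619728525391 {'blue': array([0.47860779, 0.41623788]), 'yellow': array([0.52458389, 0.35322837]), 'red': array([0.57055999, 0.29021886]), 'green': array([0.61653609, 0.22720935])}
blue top [ 0.6795 -0.0534  0.8543] 0.07 both [ 0.6793 -0.0532  0.8649] 0.24 298.0
[[-0.08, 0.36, 1.36, -0.0, 1.42, -0.95], [-0.08, 0.36, 1.36, -0.0, 1.42, 2.2]]
[[-0.08, 0.48, 1.54, -0.0, 1.12, -0.95], [-0.08, 0.48, 1.54, -0.0, 1.12, 2.2]]
[[0.73, 0.11, 1.67, -0.0, 1.36, 0.1], None]
[[0.71, 0.39, 1.63, -0.0, 1.12, 0.08], None]
yellow top [ 0.6005 -0.1211  1.6789] 0.22 both [ 0.5976 -0.12    1.5208] 0.16 456.0
[[-0.2, 0.24, 1.52, -0.0, 1.38, -1.72], [-0.2, 0.24, 1.52, -0.0, 1.38, 1.42]]
[[-0.2, 0.37, 1.71, -0.0, 1.06, -1.72], [-0.2, 0.37, 1.71, -0.0, 1.06, 1.42]]
[[0.58, 0.11, 1.68, -0.0, 1.36, -0.05], None]
[[0.59, 0.38, 1.64, -0.0, 1.12, -0.04], None]
red top [0.5999 0.0291 0.3956] 0.06 both [0.5984 0.0313 0.3913] 0.15 400.0
[[0.05, 0.22, 1.54, -0.0, 1.38, -0.34], [0.05, 0.22, 1.54, -0.0, 1.38, 2.8]]
[[0.05, 0.36, 1.73, -0.0, 1.05, -0.34], [0.05, 0.36, 1.73, -0.0, 1.05, 2.8]]
[[0.44, 0.13, 1.66, -0.0, 1.36, -0.19], [0.44, 0.13, 1.66, -0.0, 1.36, 2.95]]
[[0.47, 0.39, 1.62, -0.0, 1.13, -0.16], [0.47, 0.39, 1.62, -0.0, 1.13, 2.98]]
green top [ 0.5221 -0.0471 -0.6116] 0.32 both [ 0.5217 -0.0462 -0.6485] 0.7 136.0
[[-0.09, 0.09, 1.69, -0.0, 1.35, 0.56], [-0.09, 0.09, 1.69, -0.0, 1.35, -2.58]]
[[-0.09, 0.25, 1.89, -0.0, 1.0, 0.56], [-0.09, 0.25, 1.89, -0.0, 1.0, -2.58]]
[[0.3, 0.16, 1.62, -0.0, 1.36, -0.33], [0.3, 0.16, 1.62, -0.0, 1.36, 2.81]]
[[0.35, 0.42, 1.58, -0.0, 1.14, -0.28], [0.35, 0.42, 1.58, -0.0, 1.14, 2.86]]
```

```bash
cat >> act.py <<'E'
def hang(col,Z=.37):
    d=cams(f"c_{col}.pkl");p,pt,f=locate(col,d);xy=(p[:2]+pt[:2])/2
    q=best([*xy,.204],p[2]);hand.move_gripper(.05,50);bot.reach([*xy,Z-.05],q)
    bot.servo_line([*xy,.204],velocity=.15);hand.move_gripper(0,50)
    w=get_obs()["gripper_width"];print("grip",round(w,4),get_obs()["time_s"])
    if not .006<w<.012: raise SystemExit("bad grasp")
    bot.servo_line([*xy,Z],velocity=.2)
    s=SEAT[col];a=s-.105*rod;q=best([*s,.228],RY)
    bot.reach([*a,Z],q);bot.servo_line([*a,.244],velocity=.2);f0=get_obs()["wrist_force"]
    bot.servo_line([*s,.244],velocity=.08);f1=get_obs()["wrist_force"]
    print("w",get_obs()["gripper_width"],"f",f0.round(2),f1.round(2))
    if np.linalg.norm(f1-f0)>3: raise SystemExit("contact")
    for z in np.arange(.238,.2259,-.002):
        bot.servo_line([*s,z],velocity=.04);f=get_obs()["wrist_force"]
        if f[2]-f0[2]>1.:break
    print("z",z,f.round(2))
    hand.move_gripper(.026);bot.dwell(.3);bot.servo_line([*s,.33],velocity=.12);bot.dwell(.3)
    print("t",get_obs()["time_s"])
E
python3 - <<'E'
from act import *
hang("blue")
d=cams("after_blue.pkl");c=d["top"]
crop(c,62,112,170,140,4.6,"pics/g.png",proj(c,[[*SEAT[k],.204] for k in SEAT]))
E
```

```text
blue top [ 0.6794 -0.0534  0.855 ] 0.07 both [ 0.6797 -0.0536  0.8322] 0.24 297.0
grip 0.0068 4.925
w 0.007174339119566005 f [ 0.38  0.21 -1.05] [-0.14  0.28 -0.84]
z 0.22799999999999998 [0.34 0.51 0.67]
t 13.4417
```

View pics/g.png

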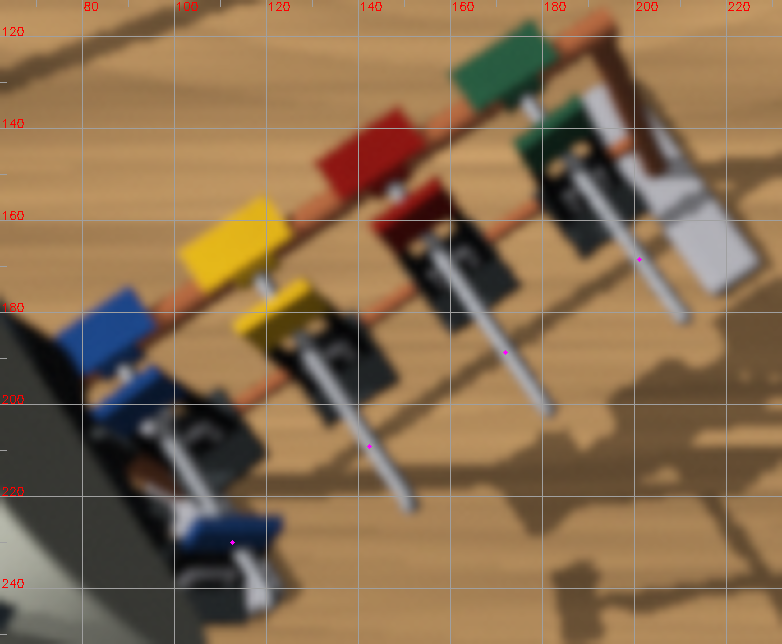

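```bash
python3 - <<'E'
from act import *
for k in("yellow","red"): hang(k)
d=cams("after_red.pkl");c=d["top"]
print(locate("green",d))
im=cv2.resize(c["frame"][:,:,::-1],(800,600));cv2.imwrite("pics/i.png",im)
E
```

```text
yellow top [ 0.6001 -0.121   1.6724] 0.21 both [ 0.5981 -0.1196  1.5708] 0.16 453.0
grip 0.0071 17.3583
w 0.006921808484658351 f [-0.36 -0.59 -1.48] [-0.58  0.33 -1.69]
z 0.22799999999999998 [-0.68 -0.56  1.99]
t 25.6917
red top [0.5999 0.0291 0.3956] 0.06 both [0.5982 0.0311 0.3828] 0.17 408.0
grip 0.0069 28.7833
w 0.007079182045532086 f [ 0.06  0.34 -0.18] [-0.24  0.17 -1.03]
z 0.22799999999999998 [-0.02  0.23  1.81]
t 36.4
green top [ 0.5231 -0.0474 -0.5296] 0.33 both [ 0.5217 -0.046  -0.6462] 0.69 137.0
(array([ 0.52173007, -0.04598144, -0.64615374]), array([ 0.5231301 , -0.0473788 , -0.52964813]), np.float64(0.6923008382755474))
```

View pics/i.png

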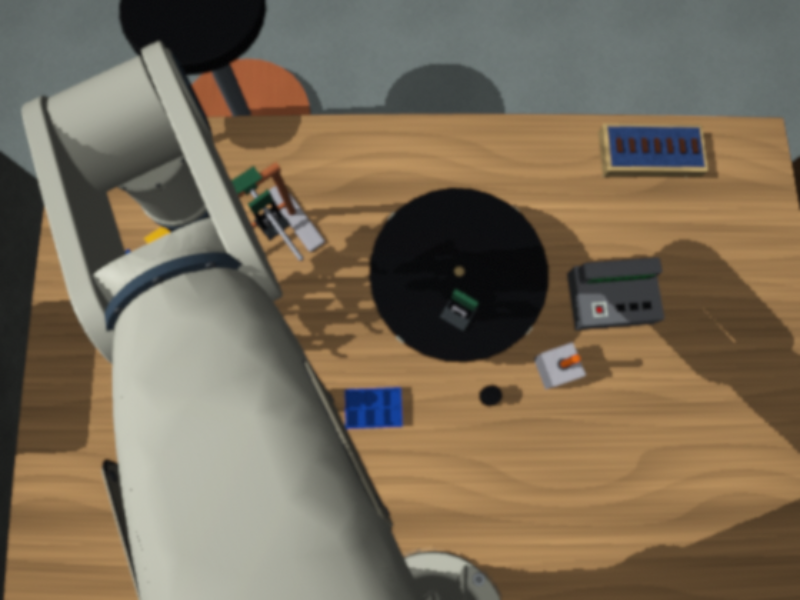

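```bash
python3 - <<'E'
from act import *
hang("green")
st=[.436,-.230];q=best([*st,.105],np.arctan2(st[1],st[0])+np.pi/2)
hand.move_gripper(.05);bot.reach([*st,.30],q)
d=cams("after_green.pkl")
crop(d["side"],180,95,135,100,5.9,"pics/j.png",proj(d["side"],[[*SEAT[k],.204] for k in SEAT]))
crop(d["top"],62,112,170,140,4.6,"pics/k.png",proj(d["top"],[[*SEAT[k],.204] for k in SEAT]))
E
```

```text
green top [ 0.5231 -0.0476 -0.6017] 0.35 both [ 0.5218 -0.0461 -0.6304] 0.68 138.0
grip 0.007 39.6167
w 0.007339153970338776 f [ 0.02 -0.53 -1.6 ] [-0.23  0.39 -1.24]
z 0.23199999999999998 [-0.11  0.38 -0.37]
t 46.65
```

View pics/j.png

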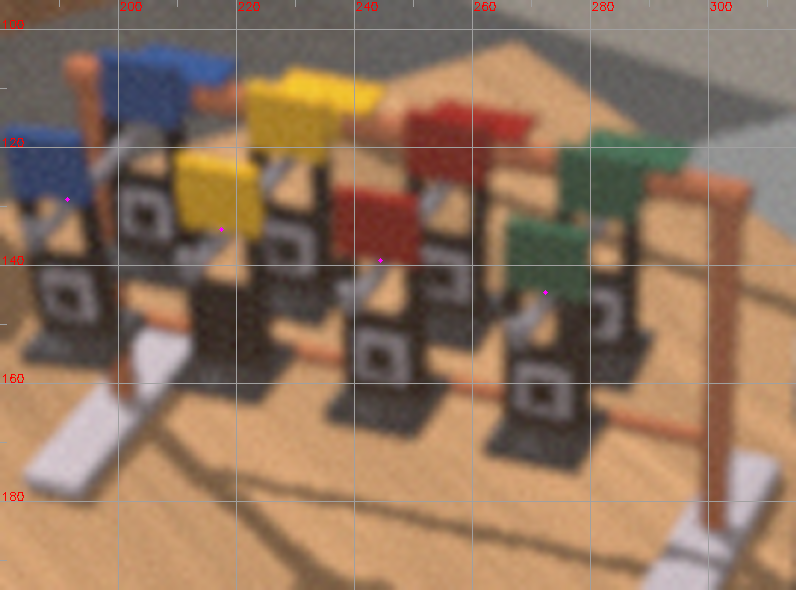

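View pics/k.png

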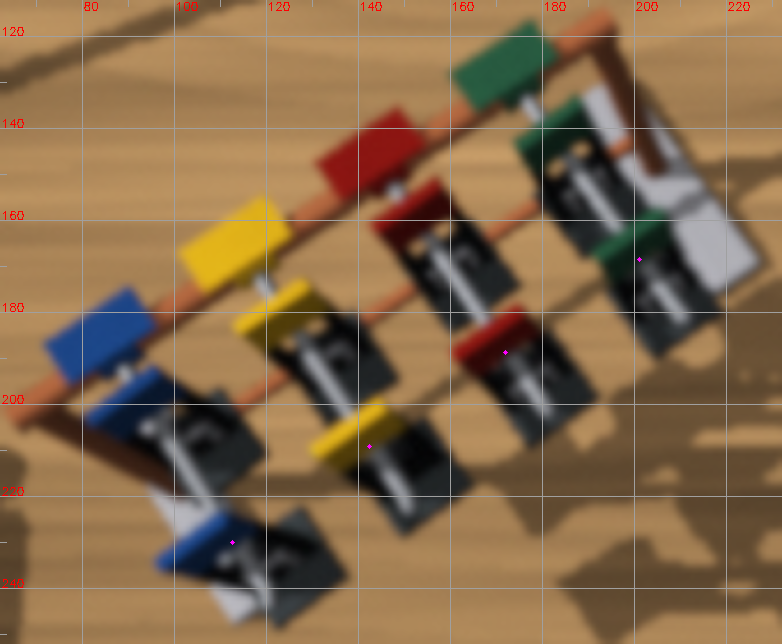

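All four holders hang on their own hooks in front of the first ones (side tabs near (188,124), (217,128), (243,134), (273,139)). Next is the stylus.

```bash
python3 - <<'E'
from act import *
st=[.436,-.230];bt=[.536,-.3042];q=get_obs()["orientation"]
bot.servo_line([*st,.105],velocity=.12);hand.move_gripper(0,70);o=get_obs();print("w",o["gripper_width"])
if not .011<o["gripper_width"]<.018: raise SystemExit("bad")
bot.servo_line([*st,.215],velocity=.1);print(get_obs()["wrist_force"],get_obs()["gripper_width"])
bot.servo_line([*bt,.215],velocity=.12);bot.servo_line([*bt,.146],velocity=.08);bot.dwell(.3)
f0=get_obs()["wrist_force"][2]
for z in np.arange(.145,.1339,-.0005):
    bot.servo_line([*bt,z],velocity=.03);bot.dwell(.15);f=np.mean([get_obs()["wrist_force"][2]])-f0;print(round(z,4),round(f,2),end="; ")
    if f>6.5:break
bot.dwell(.5);print(get_obs()["wrist_force"],get_obs()["position"])
d=cams("press.pkl");crop(d["side"],295,250,160,120,4.9,"pics/l.png")
bot.servo_line([*bt,.215],velocity=.08)
E
```

```text
w 0.01255280613584636
[0.10852491 0.03394109 0.09759875] 0.012352049543645082
0.145 0.28; 0.1445 1.01; 0.144 0.2; 0.1435 0.54; 0.143 -0.03; 0.1425 -0.29; 0.142 0.02; 0.1415 -0.77; 0.141 1.15; 0.1405 1.28; 0.14 2.03; 0.1395 2.53; 0.139 2.82; 0.1385 3.37; 0.138 3.74; 0.1375 4.0; 0.137 5.42; 0.1365 9.35; [-0.38923728  1.01604085  8.81707173] [ 0.53625402 -0.30432722  0.13706894]
```

View pics/l.png

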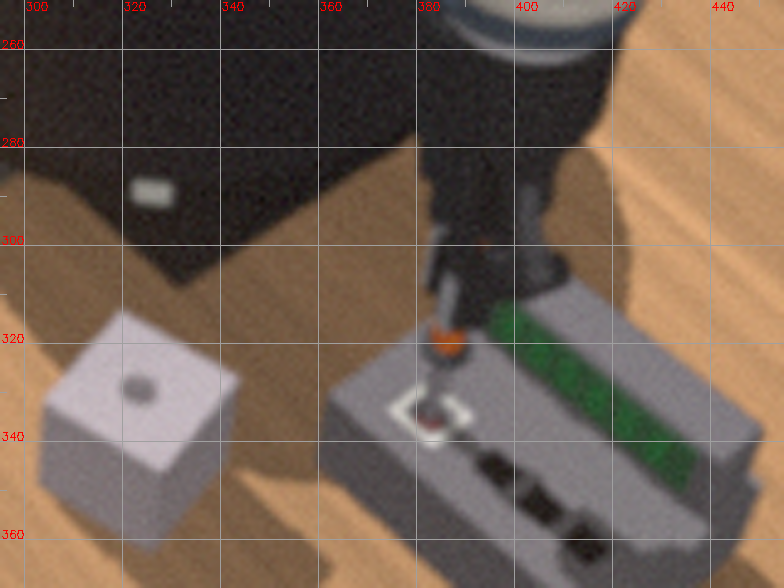

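The force rose from 1.4 to 4.2 N and then hit a hard stop, and the tip sits in the well near (382,334), so the button was fully pressed. Now I'll return the stylus.

```bash
python3 - <<'E'
from act import *
st=[.436,-.230]
bot.servo_line([*st,.215],velocity=.12);bot.servo_line([*st,.165],velocity=.1);bot.dwell(.3);f0=get_obs()["wrist_force"]
for z in np.arange(.16,.1039,-.004):
    bot.servo_line([*st,z],velocity=.05);f=get_obs()["wrist_force"]-f0;print(round(z,3),f.round(1),end="; ")
    if f[2]>6:print("stop");break
if z<.112:
    hand.move_gripper(.05);bot.dwell(.3);bot.servo_line([*st,.3],velocity=.12);bot.reach([.4,-.05,.4],get_obs()["orientation"]);bot.dwell(.5)
d=cams("end.pkl");T,S=d["top"],d["side"]
im=np.hstack([cv2.resize(S["frame"][90:400,175:465,::-1],(400,428)),cv2.resize(T["frame"][100:290,60:470,::-1],(400,185)) if 0 else cv2.copyMakeBorder(cv2.resize(T["frame"][100:290,60:470,::-1],(400,185)),0,243,0,0,cv2.BORDER_CONSTANT)])
cv2.imwrite("pics/m.png",im);print(get_obs()["time_s"])
E
```

```text
0.16 [0.5 1.8 0.3]; 0.156 [0.8 1.1 0.4]; 0.152 [-0.1  0.8  0.1]; 0.148 [-0.5  0.2 -0.9]; 0.144 [-0.6  1.5 -1.3]; 0.14 [ 0.7  1.6 -0.7]; 0.136 [-0.1  1.3 -1.3]; 0.132 [-0.   1.2 -0.6]; 0.128 [ 0.1  1.  -1. ]; 0.124 [-0.   1.2 -1.1]; 0.12 [ 0.2  1.3 -0.2]; 0.116 [ 0.5 -0.6 -0.2]; 0.112 [-0.9  1.2 -0.5]; 0.108 [-0.2  1.2 -1.8]; 0.104 [-3.3  2.1 20. ]; stop
73.6667
```

View pics/m.png

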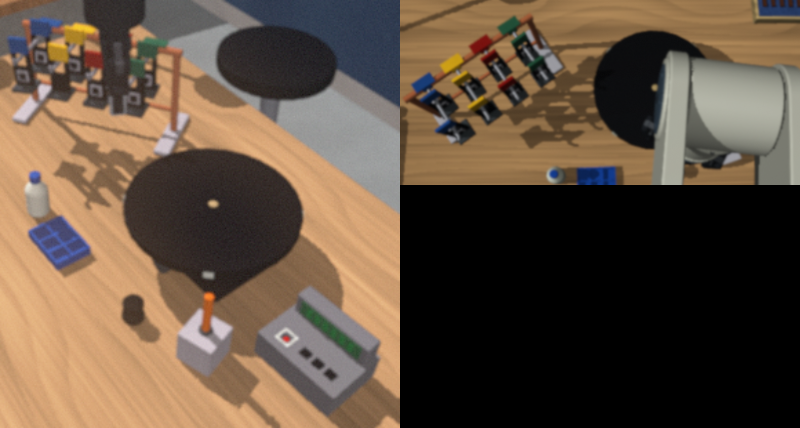

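The stylus stands in its block at about (207,310) in this picture. All eight holders hang, the stage is empty, and the loose items look undisturbed. I'll compare the stylus with its first image and hand in.

```bash
python3 - <<'E'
from h import *
def o(c):
    f=c["frame"][295:335,310:340];h=cv2.cvtColor(f,cv2.COLOR_RGB2HSV);m=(h[:,:,0]<18)&(h[:,:,1]>190);p=np.argwhere(m);return p.mean(0),p.min(0),p.max(0)
a=o(cams()["side"]);b=o(pickle.load(open("end.pkl","rb"))["side"]);print(a,b)
if np.abs(a[0]-b[0]).max()<1.2: print(hand_in())
E
```

```text
(array([18.28571429, 15.1875    ]), array([ 7, 12]), array([33, 19])) (array([17.59813084, 15.57943925]), array([ 7, 12]), array([33, 20]))
the job is handed in; nothing more can be done
None
```

The job is handed in; no verdict came back. By the cameras and force readings, all four holders hang on their own hooks in front of the first ones, the zero button was pressed to its stop with the stylus, and the stylus is back in its block (74 s of the 210 s used).

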